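# Settle the mirror plate on its three-point base

## Robot

A 6-joint arm with a two-finger parallel gripper is mounted at the origin on the work surface. World frame = base frame: x ahead of the robot, y to its left, z up, the work surface at z = 0. Lengths are in m, angles in rad, forces in N, time in s.
With the tool pointing down it reaches from about 0.3 to 0.875 m from the base axis. Payload 6.4 kg.
Tool frame: the origin (TCP) lies on the front face of the gripper's body, between the roots of the fingers; the fingertips stand 73 mm ahead of it and the grasp point (between the pads) lies ctrl.pinch_z ahead of it (ctrl.pinch_z is the distance from the TCP to the grasp point, in m); z points along the fingers, x is the direction in which the jaws open and shut, and the axes are right-handed (so a half turn about z gives the same grasp; the last joint's range is limited). The gripper opens to 85 mm and grips with 20 to 120 N. Pads are 22 mm wide; open, the fingers measure 114 mm over their backs; the gripper's body (76 mm by 85 mm) begins 54 mm behind the grasp point. The pads swing forward as they close: fully open they stand 13 mm farther back than shut.
Start: joints at [-1.546, 0.181, 1.607, -0, 1.354, -0.206], TCP at [0.132, -0.56, 0.304] pointing down, gripper open.
Joint ranges: [-2.99, 2.99], [-0.89, 2.07], [0.3, 2.58], [-1.14, 4.28], [0, 2.63], [-3.12, 3.12]. Speed limits (rad/s): [2.57, 2.57, 3.01, 3.14, 3.14, 3.14].

## Interface

Orientations are given as a unit quaternion [w, x, y, z].
In Python, from bench import ctrl gives the robot as it stands.
- The arm moves only by the tool move_arm, never from a script. Its argument "rows" is text: rows parted by semicolons, each of 7 numbers parted by spaces: the shift along the tool's x, y, z in cm, then the turn, a rotation vector about the tool's x, y, z in degrees, then the opening, from 0 (shut) to 1 (fully open). In form: x y z rx ry rz grip; .... A call has 1 to 20 rows; each row shifts and turns the commanded pose from where the row before left it, along the tool's axes as they then stand; what a row does not reach is not made up. A row lasts 1/10 s, in which the tool goes at most 50 mm and 8.59 degrees, less where a joint would pass 70% of its speed; a pose out of reach is approached as far as the arm can. A call with a gripper value outside its range is refused whole. The fingers move at their own pace and stop on an object; the grip force is fixed at half the most. Time passes only in rows, so rows that do not move let the fingers close. It gives the time, the measured TCP pose, the force and the opening at its end, in the units of the state.
- ctrl.get_obs(): the state, without advancing time (a new reading comes with each control period).
- ctrl.camera(name): name is "scene" or "top"; returns a dict with "color" (420x560x3 uint8, blue, green, red), "fx", "fy", "cx", "cy" (pixels), "rvec" (rotation vector, rad) and "tvec" (3), from world to camera coordinates, as OpenCV has them. Camera axes: x right, y down, z forward; pixel columns grow to the right and rows downward; lengths in m; the calibration is good to about 2 mm. A picture is of the moment at which its call begins. There is no depth.
- ctrl.hand_in(): hands the job in, once; it reports no verdict.
Trained networks look in the newest picture that a camera, given by its name, has taken for a name from the list of things; names that differ only in an ending like _2 or _b are one class to them, and where a whole thing is asked for, a point or a joint stands for the part that bears it (a point fixed in the world has none). Each returns a list of dicts, best first, with "confidence" (0 to 1); they miss things now and then, are a little off and sometimes report something else, mostly with a low value. They report only what shows in the picture. A call takes as long as a camera call. They do not tell look-alikes from the thing itself.
- ctrl.look_for(camera, query): "bbox" ([left, top, right, bottom] in pixels, round what is visible of it).
- ctrl.trace(camera, query): "region" (420x560 bool, what is visible of it) and "bbox" ([left, top, right, bottom] in pixels, round what is visible of it).
The state is a dict: "time_s": time; "q": joint angles; "dq": joint speeds; "joint_efforts": joint torques, N m; "eef_pos": TCP position; "eef_rot": TCP orientation; "wrist_force": force on the tool from outside, world axes, zero at the start; "torque": the same for the moment, N m; "opening": opening from 0.0 (shut) to 1.0 (fully open).
Only numpy, scipy, OpenCV 4.12 (cv2) and the standard library are available. Lean on these libraries where they do the work, as an engineer would, in place of code of your own. Each camera call takes 0.05 s, during which the arm holds its last target.

## Task

Pick up the mirror plate by its black handle and settle it on the three-point base, so that one ball foot sits fully home in the cone, one in the groove and the third on the low flat block, and the plate lies level. Feel for the seats gently: never force the sprung seat deck down, and leave the cactus, vial and socket where they are. Let go and leave the plate sitting there by itself.

Things in the scene. Friction and masses are not known exactly. Their poses are not given: they have to be found in the camera images.
- mirror_plate: Loose mirror plate, 0.27 to 0.47 kg: round aluminium plate, 124 mm across, 6 mm thick, top at z = 20 mm, on three 12 mm steel balls, standing on the bench. Origin: plate centre at the level of the balls' undersides; z up. A black block handle stands on its middle; a round mirror stands upright by the +x edge (x 40 to 46, y -24 to 24 mm, top at z = 69 mm). Balls and seats are polished and slippery.
- handle (a point): Middle of the black block handle, 45 mm above the plate's origin. The handle is 44 mm long along the plate's x, 16 mm wide along its y, and reaches from z = 20 to 58 mm: grasp it across y from above.
- mirror (a point): Centre of the mirror's disc: plate frame (40, 0, 44.5) mm. The glass faces the plate's +x.
- cone_foot (a point): Centre of the ball foot that belongs in the cone: plate frame (0, 50, 6) mm, straight out sideways from the handle. Looking down with the mirror on your right, it is the one at the top.
- groove_foot (a point): Centre of the ball foot that belongs in the groove: plate frame (-43.3, -25, 6) mm, on the side away from the mirror.
- flat_foot (a point): Centre of the ball foot that belongs on the flat block: plate frame (43.3, -25, 6) mm, on the mirror's side.
- base: Fixed three-point base: dark steel disc, 192 mm across, 16 mm high; origin at the centre of its underside. On it a grey 148 mm disc carries, on springs, the seat deck with three square steel blocks. IMPORTANT: disc and deck are clamped off centre and this is not measured: the cone lies 8 to 13 mm off point cone_nominal along +x, -x, +y or -y of the base (any of the four), and up to 6 mm across that.
- cone_nominal (a point): Where the cone would be were the deck central: base frame (0, 50, 52) mm. The true cone lies off this point (see base): find it by feel or sight. Its mouth is flush with the top of a 60 x 60 mm block, 52 mm above the bench when unloaded. Flanks at 45 degrees, mouth 12 mm across: a ball sinks 3.5 mm into it.
- groove_nominal (a point): Where the groove's middle would be were the deck central: base frame (-43.3, -25, 52) mm. The true one is shifted as the cone is, and the deck is also turned about the cone by up to 0.09 rad either way. A straight V groove pointing at the cone, through a 52 x 52 mm block as high as the cone's. Flanks at 45 degrees, mouth 12 mm wide: a ball sinks 3.5 mm into it.
- flat_nominal (a point): Where the flat block's middle would be were the deck central: base frame (43.3, -25, 48.5) mm; shifted and turned with the deck. The block is 42 x 42 mm and its flat top is 3.5 mm lower than the other two, so with all balls home the plate is level and its axes are parallel to the deck's.
- deck (a joint): How far the seat deck is pressed down on its springs (m): 0 unloaded, 0.008 at the stop. It moves only straight up and down and does not tilt or shift. Springs: 0.5 N, then 3 N per mm; the resting plate alone presses it about 1 mm. Past 0.005 (about 15 N) is forcing it.
- cactus: Small cactus in a terracotta pot, 56 mm across, 92 mm high; origin under the pot. Bystander.
- vial: Cork-topped glass vial, 24 mm across, 64 mm high, standing; origin under it. Bystander.
- socket: Chrome socket, 22 mm across, 30 mm high, standing; origin under it. Bystander.
There are look-alikes about, which are no part of the job. What is shaped like the mirror_plate but blue or orange is not meant. Several things have the shape of the base; the one meant has the colours described above.

How it is judged:
By the outcome, as a careful person would: the job done as asked, in the order asked, and still so for the second after the job is handed in, with the robot touching nothing.
It also fails if it takes over 72 s, if anything falls off the work surface, if the arm or the gripper's body presses on something with over 40 N, if the wrist force passes 120 N, or if a joint passes its speed limit or range.

## Working session

There is one attempt and no reset: what is moved stays moved. The work goes in short steps, Python scripts to look and compute and a tool call to move; the robot and the scene stay as the last step left them, time stands still between calls to the robot, and variables do not carry over. Pictures are saved under pics/ and viewed, and the job is handed in when it is done.

Besides the shell and the picture viewer there is one more tool, called as name(argument=value, ...) on one line, values as JSON. move_arm: Moves the arm, as the interface text tells. Its arguments: {"type":"object","properties":{"rows":{"type":"string"}},"required":["rows"]}

```bash
mkdir -p pics; cat > h.py <<'E'
from bench import ctrl
import numpy as np, cv2
def cam(n):
    c=ctrl.camera(n); K=np.array([[c['fx'],0,c['cx']],[0,c['fy'],c['cy']],[0,0,1]])
    R=cv2.Rodrigues(np.array(c['rvec'],float))[0]; t=np.array(c['tvec'],float).ravel()
    return c['color'],K,R,t
def ray(K,R,t,u,v,z):
    o=-R.T@t; d=R.T@np.linalg.inv(K)@np.array([u,v,1.])
    return o+d*(z-o[2])/d[2]
def proj(K,R,t,p):
    q=K@(R@np.array(p,float)+t); return q[:2]/q[2]
E
python3 - <<'E'
from h import *
for n in("top","scene"):
    im,K,R,t=cam(n); cv2.imwrite(f'pics/{n}0.png',im); print(n,-R.T@t,K[0,0])
    for q in("mirror_plate","base","handle","cactus","vial","socket"):
        print(q,[(np.round(d['bbox']).tolist(),round(d['confidence'],2)) for d in ctrl.look_for(n,q)][:5])
print(ctrl.get_obs(),ctrl.pinch_z)
E
```

```text
top [0.42098778 0.0842123  0.94977409] 456.6810982209125
mirror_plate [([192.0, 188.0, 251.0, 250.0], 0.96), ([190.0, 279.0, 252.0, 340.0], 0.69), ([114.0, 212.0, 173.0, 272.0], 0.6)]
base [([345.0, 72.0, 436.0, 164.0], 0.95), ([365.0, 186.0, 460.0, 280.0], 0.64)]
handle [([192.0, 188.0, 253.0, 249.0], 0.92), ([109.0, 212.0, 174.0, 270.0], 0.89), ([186.0, 276.0, 250.0, 342.0], 0.66)]
cactus [([299.0, 86.0, 326.0, 117.0], 0.83)]
vial [([318.0, 230.0, 332.0, 247.0], 0.69)]
socket [([309.0, 184.0, 318.0, 189.0], 0.55)]
scene [1.17927273 0.05924467 0.5791237 ] 408.72738296457663
mirror_plate [([313.0, 137.0, 365.0, 175.0], 0.89), ([392.0, 166.0, 450.0, 209.0], 0.78), ([320.0, 183.0, 379.0, 228.0], 0.7)]
base [([96.0, 253.0, 217.0, 360.0], 0.79), ([112.0, 176.0, 208.0, 238.0], 0.76)]
handle [([322.0, 181.0, 382.0, 227.0], 0.73), ([390.0, 168.0, 450.0, 211.0], 0.59)]
cactus [([318.0, 183.0, 380.0, 229.0], 0.24)]
vial [([243.0, 178.0, 254.0, 204.0], 0.55)]
socket [([250.0, 223.0, 260.0, 241.0], 0.58)]
{'time_s': 0.7, 'q': array([-1.54627380e+00,  1.80763978e-01,  1.60698908e+00, -2.92506397e-06,
        1.35386212e+00, -2.06270844e-01]), 'dq': array([-0.00161275, -0.00102175, -0.0017882 , -0.0026657 , -0.00043549,
        0.00024532]), 'joint_efforts': array([ 1.99246651e-04, -4.44713831e+01, -3.51614892e+01, -3.97773911e-04,
        5.71470518e-04, -6.30991792e-08]), 'eef_pos': array([ 0.13156398, -0.55975088,  0.30391402]), 'eef_rot': array([-7.73704071e-06,  7.83820944e-01, -6.20986898e-01, -8.30355766e-06]), 'wrist_force': array([-0.1244724 ,  0.47589693, -0.34721488]), 'torque': array([0.00903817, 0.01791529, 0.0405425 ]), 'opening': 1.0011225104527592} 0.0539
```

View pics/top0.png

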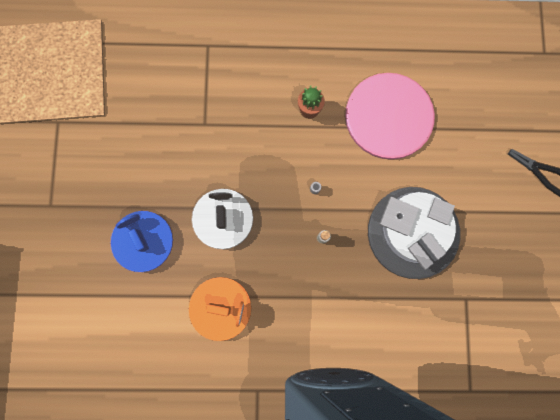

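View pics/scene0.png

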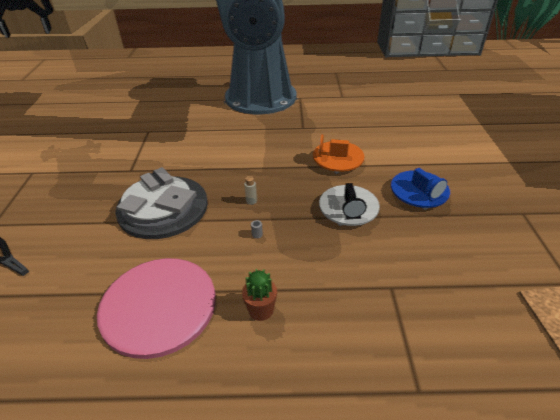

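```bash
python3 - <<'E'
import cv2
a=cv2.imread('pics/top0.png');b=cv2.imread('pics/scene0.png')
def cr(im,x0,y0,x1,y1,s,n): cv2.imwrite(n,cv2.resize(im[y0:y1,x0:x1],None,fx=s,fy=s,interpolation=cv2.INTER_CUBIC))
cr(a,330,60,470,290,2.6,'pics/c1.png')
cr(a,100,170,270,350,3.3,'pics/c2.png')
cr(b,80,160,230,370,2.8,'pics/c3.png')
E
```

```text
(no output)
```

View pics/c1.png

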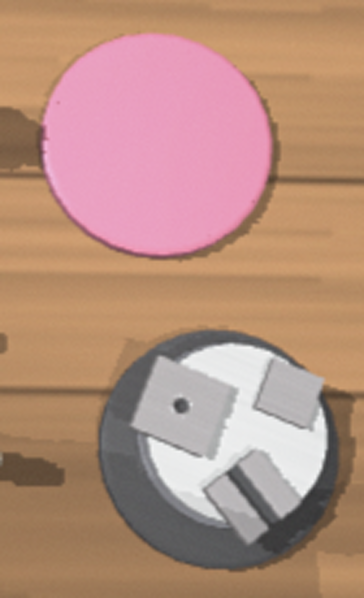

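View pics/c2.png

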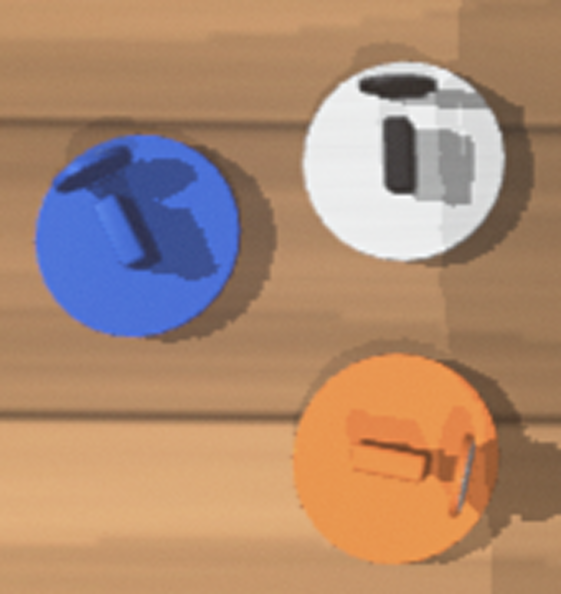

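View pics/c3.png

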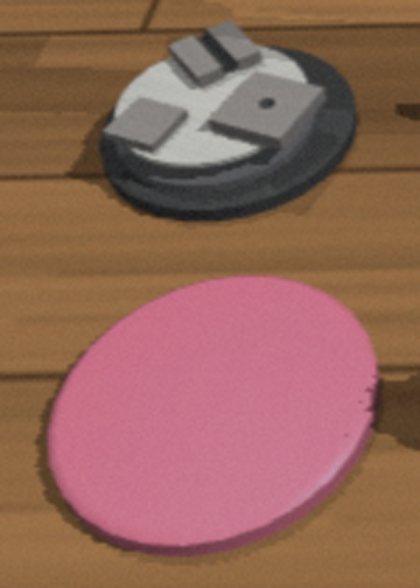

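The scene shows the white plate with its black handle at top-view pixel (222,218). The right base, dark with a grey deck, is at (414,232), with its cone hole near (400,216). Next I fit models to both.

```bash
cat >> h.py <<'E'
from scipy.optimize import least_squares,minimize
def rot(a): return np.array([[np.cos(a),-np.sin(a)],[np.sin(a),np.cos(a)]])
E
python3 - <<'E'
from h import *
im,K,R,t=cam("top")
print(ray(K,R,t,399.6,215.8,.052))
def cr(x0,y0,x1,y1,s,n): cv2.imwrite(n,cv2.resize(im[y0:y1,x0:x1],None,fx=s,fy=s,interpolation=cv2.INTER_NEAREST))
cr(365,185,465,280,7,'pics/d1.png')
cr(185,180,260,255,7.5,'pics/d2.png')
g=im.astype(int); 
print(g[212:220,396:404].sum(2)//3)
E
```

```text
[ 0.5398677  -0.15826649  0.052     ]
[[191 197 193 197 186 184 188 186]
 [181 158 133 116 122 160 194 186]
 [169 111  85  84  91 117 161 189]
 [149  80  69  85  94 100 154 219]
 [169  87  74  89  92  99 135 192]
 [200 124  81  84  92 105 139 183]
 [200 166 112  96 109 140 164 185]
 [190 186 178 177 181 181 183 185]]
```

View pics/d1.png

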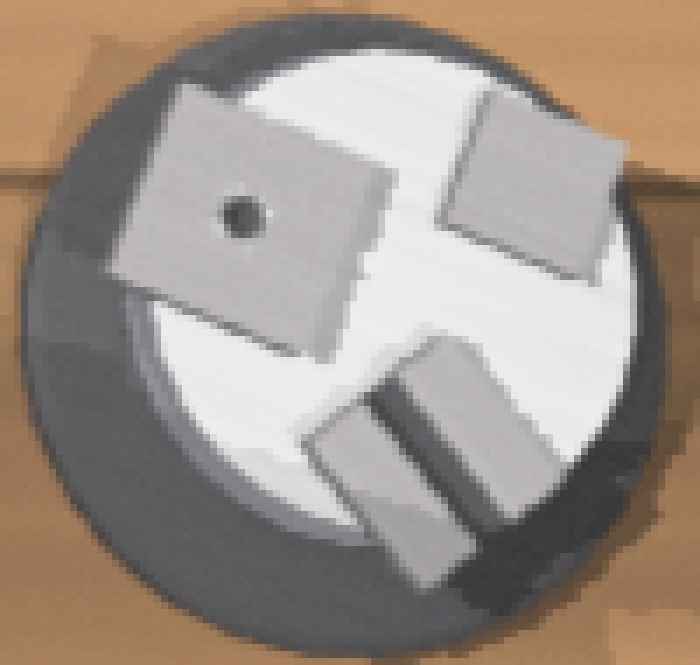

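View pics/d2.png

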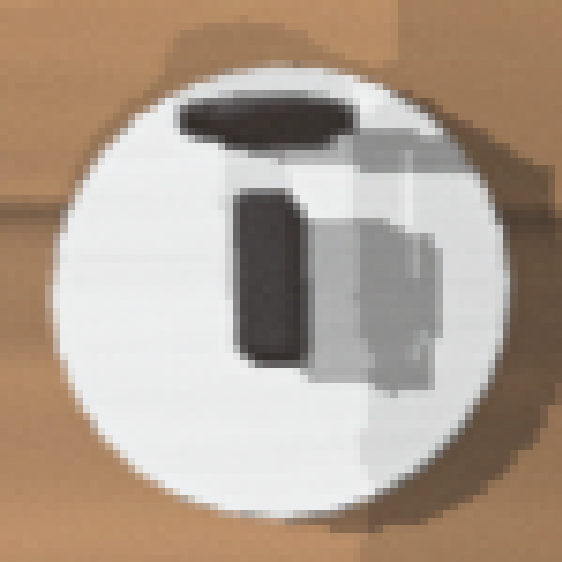

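```bash
python3 - <<'E'
from h import *
im,K,R,t=cam("top")
U=lambda x,y:(365+x/7-.5,185+y/7-.5)
W=lambda x,y,z:ray(K,R,t,*U(x,y),z)[:2]
cone=W(242,215,.052)
cb=np.array([W(*p,.052) for p in[(180,85),(397,173),(328,360),(107,272)]])
fb=np.array([W(*p,.0485) for p in[(487,88),(628,145),(598,285),(438,222)]])
gb=np.array([W(*p,.052) for p in[(440,333),(568,462),(420,590),(300,440)]])
for n,b in(('c',cb),('f',fb),('g',gb)):
    e=np.roll(b,-1,0)-b; print(n,b.mean(0),np.linalg.norm(e,axis=1),np.degrees(np.arctan2(e[:,1],e[:,0])))
g0,g1=W(383,392,.052),W(490,525,.052)
print('cone',cone,'groove dir to cone',np.degrees(np.arctan2(*(g0-g1)[::-1])), 'g->cone',np.degrees(np.arctan2(*(cone-(g0+g1)/2)[::-1])))
# 3-pt fit
P=np.array([[0,50],[43.3,-25]])/1000
# plate
lo,hi=(0,0,0),(0,0,0)
c=im[180:255,185:260].astype(int)
m=(c.min(2)>110)&((c.max(2)-c.min(2))<25)
m=m.astype(np.uint8)
cs=cv2.findContours(m,cv2.RETR_EXTERNAL,cv2.CHAIN_APPROX_NONE)[0]
k=max(cs,key=cv2.contourArea);h=cv2.convexHull(k)
el=cv2.fitEllipse(k);print(el)
E
```

```text
c [ 0.53906136 -0.16034991] [0.06657218 0.05795477 0.06700248 0.0585307 ] [-111.71205707  158.2284209    68.77872977  -22.18981267]
f [ 0.55142626 -0.24393551] [0.04342102 0.04198809 0.04877134 0.0421805 ] [-111.7152478   165.5603152    68.90795094  -21.75598943]
g [ 0.47319059 -0.20945065] [0.05039116 0.05655295 0.0528933  0.05119674] [-135.75455019  129.90228472   38.16093574  -53.03382338]
cone [ 0.54103193 -0.15723576] groove dir to cone 38.145834305772915 g->cone 37.93549108528458
((37.01364517211914, 38.38206100463867), (59.264739990234375, 60.38518524169922), 70.99618530273438)
```

```bash
python3 - <<'E'
from h import *
im,K,R,t=cam("top")
c=ray(K,R,t,222.01,218.38,.02)[:2];print('plate',c)
for u in(37-29.8,37+29.8): print(ray(K,R,t,185+u,218.4,.02))
W=lambda x,y,z:ray(K,R,t,185+x/7.5-.5,180+y/7.5-.5,z)[:2]
a,b=W(178,120,.0445),W(357,118,.0445); print(a,b,'mirror yaw',np.degrees(np.arctan2(*(a-b)[::-1]))-90, np.linalg.norm(a-b))
p,q=W(235,345,.058),W(235,195,.058); print(p,q,'handle left edge',np.degrees(np.arctan2(*(q-p)[::-1])))
# overlay with yaws
from itertools import product
for n in("top","scene"):
  im,K,R,t=cam(n)
  s=8
  def dr(c,yaw,pts,col,big):
    P=[proj(K,R,t,[*(np.array(c)+rot(yaw)@np.array([x,y])/1000),z/1000]) for x,y,z in pts]
    P=np.array([((a-x0+.5)*s,(b-y0+.5)*s) for a,b in P]).astype(np.int32)
    cv2.polylines(big,[P],True,col,1)
  c0=proj(K,R,t,[*c,.03]); x0,y0=(c0-37).astype(int)
  big=cv2.resize(im[y0:y0+74,x0:x0+74],None,fx=s,fy=s,interpolation=cv2.INTER_NEAREST)
  for yaw,col in((0,(0,0,255)),(np.radians(3),(0,255,0))):
    dr(c,yaw,[(62*np.cos(k),62*np.sin(k),20) for k in np.linspace(0,6.28,60)],col,big)
    dr(c,yaw,[(x,y,58) for x,y in((-22,-8),(22,-8),(22,8),(-22,8))],col,big)
    dr(c,yaw,[(x,y,20) for x,y in((-22,-8),(22,-8),(22,8),(-22,8))],col,big)
    for xx in(40,46): dr(c,yaw,[(xx,24.5*np.cos(k),44.5+24.5*np.sin(k)) for k in np.linspace(0,6.28,60)],col,big)
  cv2.imwrite(f'pics/o_{n}.png',big)
E
```

```text
plate [0.53385463 0.19851528]
[0.53300428 0.25909931 0.02      ]
[0.53462494 0.13776135 0.02      ]
[0.5766518  0.22448013] [0.57789491 0.17683962] mirror yaw 1.494708988037388 0.047656728451531814
[0.51507054 0.20542195] [0.55459244 0.20677173] handle left edge 1.9560441621108982
```

View pics/o_top.png

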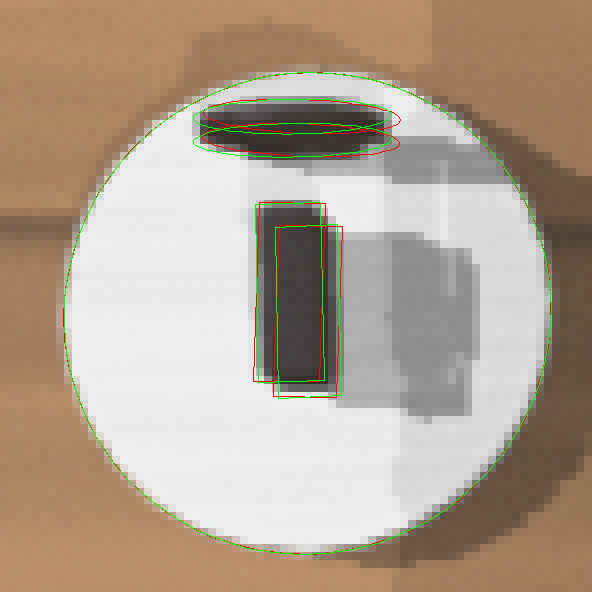

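View pics/o_scene.png

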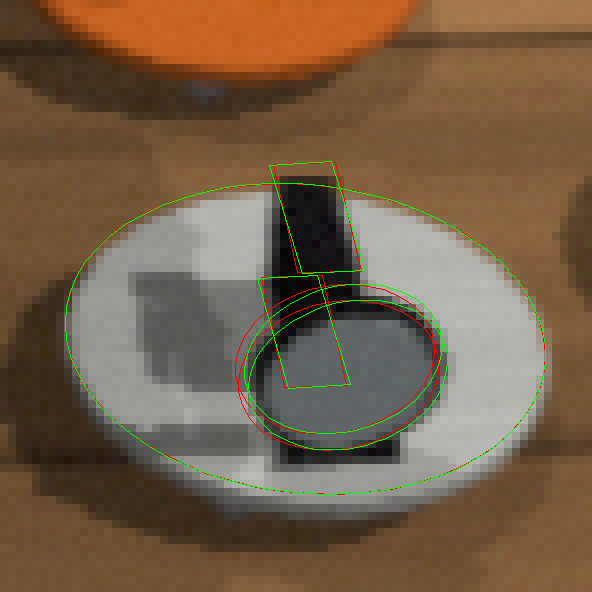

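The top overlay matches the plate at (0.535, 0.1985) with a yaw of about 3°. The deck cone is at about (0.541, -0.157) with a deck yaw of about -22°. The block spacing agrees with the drawing to within 2 mm. I move above the plate first.

move_arm(rows="-1.8 -1.6 0 0 0 0 1;-3.6 -3.15 0 0 0 0 1;-3.6 -3.15 0 0 0 0 1;-3.6 -3.15 0 0 0 0 1;-3.6 -3.15 0 0 0 0 1;-3.6 -3.15 0 0 0 0 1;-3.6 -3.15 0 0 0 0 1;-3.6 -3.15 0 0 0 0 1;-3.6 -3.15 0 0 0 0 1;-3.6 -3.15 0 0 0 0 1;-3.6 -3.15 0 0 0 0 1;-3.6 -3.15 0 0 0 0 1;-3.6 -3.15 0 0 0 0 1;-3.6 -3.15 0 0 0 0 1;-3.6 -3.15 0 0 0 0 1;-3.6 -3.15 0 0 0 0 1;-3.6 -3.15 0 0 0 0 1;-3.6 -3.15 0 0 0 0 1;-1.57 -1.43 0 0 0 5.1 1;0 0 0 0 0 5.1 1")

```text
time_s: 2.95
eef_pos: [0.5354, 0.201, 0.3036]
eef_rot: [-0.0, 0.725, -0.688, -0.0]
wrist_force: [-0.3, -0.4, -0.0]
opening: 1.001
```

```bash
cat >> h.py <<'E'
from scipy.spatial.transform import Rotation as Ro
def toolR():
    o=ctrl.get_obs(); q=o['eef_rot']; return Ro.from_quat([q[1],q[2],q[3],q[0]]).as_matrix(),np.array(o['eef_pos']),o
def need(target,xang=None):
    Rm,p,o=toolR(); d=Rm.T@(np.array(target)-p)*100
    a=np.degrees(np.arctan2(Rm[1,0],Rm[0,0]))
    print('t',o['time_s'],'pos',np.round(p,4),'xang',round(a,2),'down',np.round(Rm[:,2],4),'need cm',np.round(d,2),'rz', None if xang is None else round(a-xang,2),'F',np.round(o['wrist_force'],2),'T',np.round(o['torque'],3),'op',round(o['opening'],3))
E
python3 -c "
from h import *
need([.535,.1985,.102],-87)"
```

```text
t 2.95 pos [0.5354 0.201  0.3036] xang -86.99 down [ 2.e-04  7.e-04 -1.e+00] need cm [ 0.26  0.06 20.16] rz 0.01 F [-0.26 -0.45 -0.04] T [ 0.018  0.06  -0.016] op 1.001
```

move_arm(rows="0.26 0.06 1.5 0 0 0 1;0 0 3 0 0 0 1;0 0 3.2 0 0 0 1;0 0 3.2 0 0 0 1;0 0 3 0 0 0 1;0 0 2.5 0 0 0 1;0 0 1.6 0 0 0 1;0 0 1.1 0 0 0 1;0 0 0.8 0 0 0 1;0 0 0.26 0 0 0 1;0 0 0 0 0 0 1;0 0 0 0 0 0 1")

```text
time_s: 4.15
eef_pos: [0.5348, 0.1957, 0.1031]
eef_rot: [-0.001, 0.726, -0.688, 0.0]
wrist_force: [-0.0, 0.1, 0.3]
opening: 0.998
```

```bash
python3 -c "
from h import *
need([.535,.1985,.102],-87)
im,K,R,t=cam('scene');cv2.imwrite('pics/s1.png',cv2.resize(im[120:240,270:470],None,fx=4,fy=4))
"
```

```text
t 4.15 pos [0.5348 0.1957 0.1031] xang -86.96 down [ 1.5e-03  2.0e-04 -1.0e+00] need cm [-0.28 -0.04  0.11] rz 0.04 F [-0.01  0.07  0.29] T [ 0.024 -0.035 -0.003] op 0.998
```

View pics/s1.png

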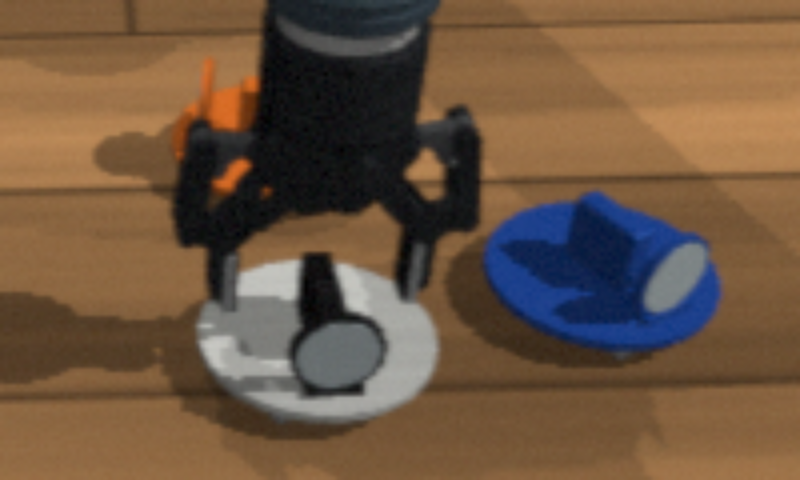

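The handle lies between the open fingers. I centre up and close.

move_arm(rows="-0.28 0 0.1 0 0 0 1;0 0 0 0 0 0 1;0 0 0 0 0 0 0.6;0 0 0 0 0 0 0.4;0 0 0 0 0 0 0.2;0 0 0 0 0 0 0;0 0 0 0 0 0 0;0 0 0 0 0 0 0;0 0 0 0 0 0 0;0 0 0 0 0 0 0;0 0 0 0 0 0 0;0 0 0 0 0 0 0;0 0 0 0 0 0 0;0 0 0 0 0 0 0")

```text
time_s: 5.6
eef_pos: [0.5342, 0.1984, 0.1014]
eef_rot: [-0.0, 0.726, -0.688, 0.0]
wrist_force: [0.5, -0.4, 2.1]
opening: 0.175
```

```bash
python3 -c "
from h import *
need([.535,.1985,.102],-87)
"
```

```text
t 5.6 pos [0.5342 0.1984 0.1014] xang -86.98 down [ 3.e-04 -0.e+00 -1.e+00] need cm [-0.01 -0.08 -0.06] rz 0.02 F [ 0.52 -0.43  2.11] T [-0.103 -0.002 -0.078] op 0.175
```

move_arm(rows="0 0 -0.2 0 0 0 0;0 0 -0.4 0 0 0 0;0 0 -0.8 0 0 0 0;0 0 -1.5 0 0 0 0;0 0 -2 0 0 0 0;0 0 -2.2 0 0 0 0;0 0 -2.2 0 0 0 0;0 0 -2 0 0 0 0;0 0 -1.2 0 0 0 0;0 0 -0.5 0 0 0 0;0 0 0 0 0 0 0;0 0 0 0 0 0 0;0 0 0 0 0 0 0")

```text
time_s: 6.9
eef_pos: [0.5334, 0.1983, 0.23]
eef_rot: [0.001, 0.726, -0.688, -0.001]
wrist_force: [-0.5, 0.1, -4.1]
opening: 0.179
```

```bash
python3 -c "
from h import *
need([.535,.1985,.23],-87)
for n in('top','scene'):
  im,K,R,t=cam(n);cv2.imwrite('pics/l_%s.png'%n,im)
"
```

```text
t 6.9 pos [0.5334 0.1983 0.23  ] xang -86.98 down [-2.3e-03 -3.0e-04 -1.0e+00] need cm [-0.01 -0.16  0.  ] rz 0.02 F [-0.52  0.12 -4.1 ] T [-0.011  0.019 -0.021] op 0.179
```

View pics/l_top.png

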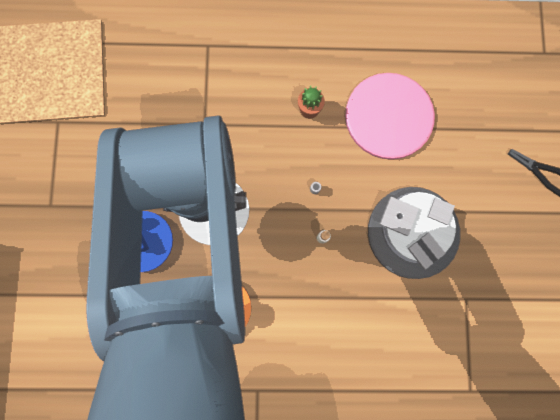

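View pics/l_scene.png

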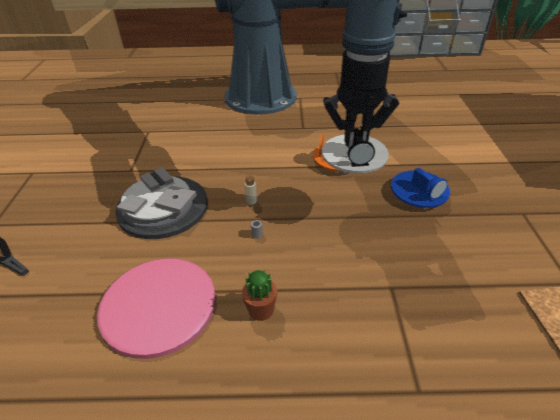

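The plate is held level and weighs about 0.42 kg. I carry it over the base at this height, which clears the vial and the socket.

move_arm(rows="1 0.1 0 0 0 0 0;2 0.2 0 0 0 0 0;3 0.25 0 0 0 0 0;3.5 0.3 0 0 0 0 0;3.5 0.3 0 0 0 0 0;3.5 0.3 0 0 0 0 0;3.5 0.3 0 0 0 0 0;3.5 0.3 0 0 0 0 0;3.5 0.3 0 0 0 0 0;3.5 0.3 0 0 0 0 0;3.5 0.25 0 0 0 0 0;2.5 0.2 0 0 0 0 0;2 0.13 0 0 0 0 0;1 0.1 0 0 0 0 0;0 0 0 0 0 5 0;0 0 0 0 0 6 0;0 0 0 0 0 6 0;0 0 0 0 0 5 0;0 0 0 0 0 3 0;0 0 0 0 0 0 0")

```text
time_s: 9.0
eef_pos: [0.5213, -0.1974, 0.2311]
eef_rot: [-0.0, -0.559, 0.829, 0.0]
wrist_force: [-0.0, -0.5, -3.7]
opening: 0.173
```

move_arm(rows="0 0 0 0 0 0 0;0 0 0 0 0 0 0;0 0 0 0 0 0 0")

```text
time_s: 9.3
eef_pos: [0.5216, -0.1977, 0.2313]
eef_rot: [-0.0, -0.56, 0.829, 0.0]
wrist_force: [-0.2, 0.9, -2.9]
opening: 0.181
```

```bash
python3 -c "
from h import *
need([.5211,-.2033,.17],-112)
for n in('top','scene'):
  im,K,R,t=cam(n);cv2.imwrite('pics/m_%s.png'%n,im)
"
```

```text
t 9.3 pos [ 0.5216 -0.1977  0.2313] xang -111.93 down [-0.  0. -1.] need cm [ 0.54 -0.16  6.13] rz 0.07 F [-0.2   0.85 -2.91] T [-0.001 -0.027 -0.03 ] op 0.181
```

View pics/m_top.png

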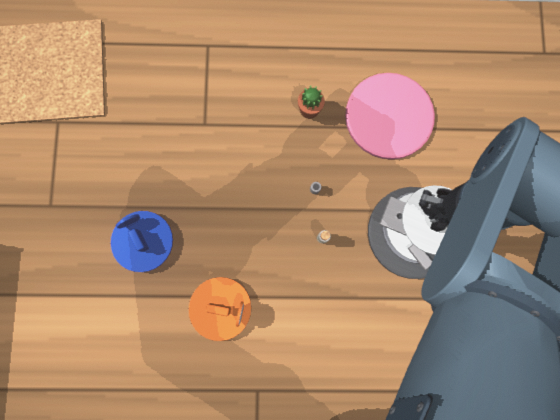

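View pics/m_scene.png

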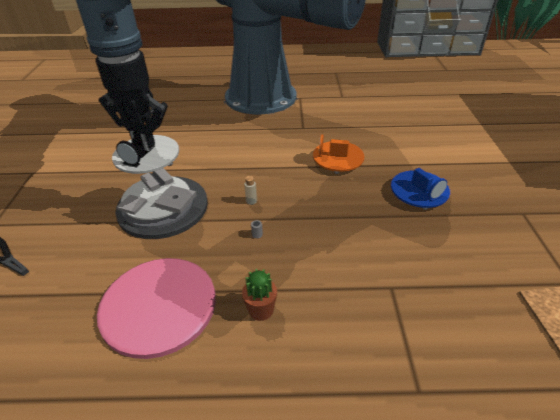

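move_arm(rows="0.27 -0.08 1 0 0 0 0;0.27 -0.08 1.5 0 0 0 0;0 0 1.5 0 0 0 0;0 0 1.5 0 0 0 0;0 0 1 0 0 0 0;0 0 0.6 0 0 0 0;0 0 0 0 0 0 0;0 0 0 0 0 0 0;0 0 0 0 0 0 0")

```text
time_s: 10.3
eef_pos: [0.5216, -0.2037, 0.1611]
eef_rot: [0.0, -0.559, 0.829, -0.001]
wrist_force: [0.1, -0.1, -3.0]
opening: 0.174
```

```bash
python3 - <<'E'
from h import *
need([.5211,-.2033,.155],-112)
Rm,p,o=toolR(); zo=p[2]-.1014
yaw=np.radians(-22); c=p[:2]+rot(yaw)@[.0007,0]
for n in('top','scene'):
  im,K,R,t=cam(n)
  s=8; c0=proj(K,R,t,[*c,zo+.03]); x0,y0=(c0-[45,37]).astype(int)
  big=cv2.resize(im[y0:y0+74,x0:x0+90],None,fx=s,fy=s,interpolation=cv2.INTER_NEAREST)
  def dr(cc,pts,col,z0):
    P=[proj(K,R,t,[*(np.array(cc)+rot(yaw)@np.array([x,y])/1000),z/1000+z0]) for x,y,z in pts]
    P=np.array([((a-x0+.5)*s,(b-y0+.5)*s) for a,b in P]).astype(np.int32)
    cv2.polylines(big,[P],True,col,1)
  A=np.linspace(0,6.28,60); cir=lambda r,x,y,z:[(x+r*np.cos(k),y+r*np.sin(k),z) for k in A]
  dr(c,cir(62,0,0,20),(0,255,0),zo)
  for x,y in((0,50),(-43.3,-25),(43.3,-25)): dr(c,[(x+6*np.cos(k),y,6+6*np.sin(k)) for k in A],(0,255,0),zo)
  for xx in(40,46): dr(c,[(xx,24.5*np.cos(k),44.5+24.5*np.sin(k)) for k in A],(0,255,0),zo)
  dc=(.5218,-.2036)
  dr(dc,[(x,50+y,52) for x,y in((-30,-30),(30,-30),(30,30),(-30,30))],(0,0,255),0); dr(dc,cir(6,0,50,52),(0,0,255),0)
  dr(dc,[(43.3+x,-25+y,48.5) for x,y in((-21,-21),(21,-21),(21,21),(-21,21))],(0,0,255),0)
  cv2.imwrite(f'pics/n_{n}.png',big)
E
```

```text
t 10.3 pos [ 0.5216 -0.2037  0.1611] xang -111.97 down [ 1.3e-03 -8.0e-04 -1.0e+00] need cm [-0.02  0.06  0.61] rz 0.03 F [ 0.1  -0.13 -3.04] T [0.036 0.007 0.001] op 0.174
```

View pics/n_top.png

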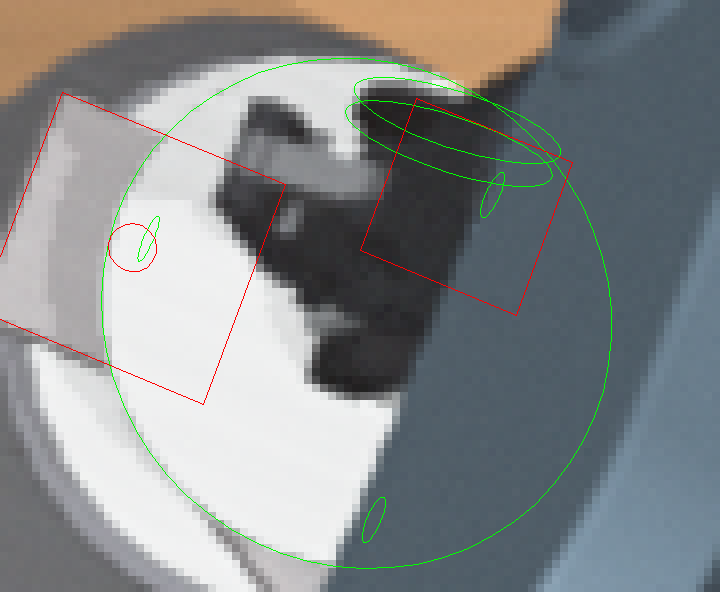

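View pics/n_scene.png

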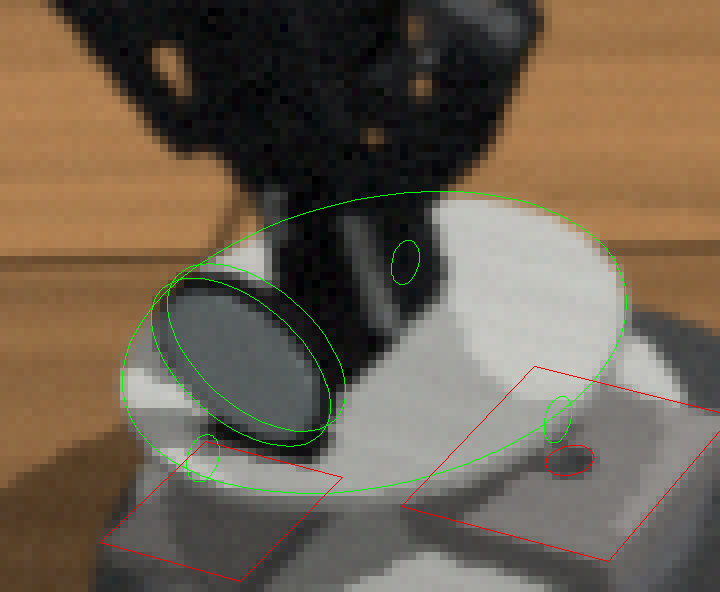

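In the scene camera the deck overlay sits on the actual cone hole at crop (570,460), and the plate overlay matches in both views. I descend slowly and watch the force.

move_arm(rows="0 0.05 0.3 0 0 0 0;0 0 0.3 0 0 0 0;0 0 0.2 0 0 0 0;0 0 0 0 0 0 0;0 0 0 0 0 0 0")

```text
time_s: 10.9
eef_pos: [0.5205, -0.2032, 0.1521]
eef_rot: [-0.0, -0.559, 0.829, 0.0]
wrist_force: [0.6, -0.5, -3.7]
opening: 0.178
```

```bash
python3 -c "
from h import *
need([.5211,-.2033,.15],-112)"
```

```text
t 10.9 pos [ 0.5205 -0.2032  0.1521] xang -111.98 down [-3.e-04  2.e-04 -1.e+00] need cm [-0.01 -0.06  0.21] rz 0.02 F [ 0.61 -0.51 -3.67] T [0.015 0.025 0.017] op 0.178
```

move_arm(rows="0 0 0.1 0 0 0 0;0 0 0 0 0 0 0;0 0 0 0 0 0 0")

```text
time_s: 11.2
eef_pos: [0.5206, -0.2032, 0.1513]
eef_rot: [0.0, -0.559, 0.829, -0.0]
wrist_force: [-0.4, -0.9, -2.9]
opening: 0.179
```

```bash
python3 -c "
from h import *
need([.5211,-.2033,.15],-112)"
```

```text
t 11.2 pos [ 0.5206 -0.2032  0.1513] xang -111.98 down [ 0. -0. -1.] need cm [-0.01 -0.05  0.13] rz 0.02 F [-0.44 -0.86 -2.88] T [-0.001  0.009  0.054] op 0.179
```

move_arm(rows="0 0 0.1 0 0 0 0;0 0 0 0 0 0 0;0 0 0 0 0 0 0")

```text
time_s: 11.5
eef_pos: [0.5207, -0.2032, 0.1503]
eef_rot: [0.0, -0.559, 0.829, -0.0]
wrist_force: [0.1, -0.2, -3.0]
opening: 0.177
```

```bash
python3 -c "
from h import *
need([.5211,-.2033,.15],-112)"
```

```text
t 11.5 pos [ 0.5207 -0.2032  0.1503] xang -111.98 down [ 2.e-04 -0.e+00 -1.e+00] need cm [-0.01 -0.04  0.03] rz 0.02 F [ 0.1  -0.15 -3.02] T [-0.006 -0.055  0.024] op 0.177
```

Still no contact with the ball undersides about 3 mm below the block tops, so the balls are already in the cone and groove. I continue.

move_arm(rows="0 0 0.1 0 0 0 0;0 0 0 0 0 0 0;0 0 0 0 0 0 0")

```text
time_s: 11.8
eef_pos: [0.5208, -0.2032, 0.1495]
eef_rot: [0.0, -0.559, 0.829, -0.0]
wrist_force: [-0.3, 2.0, -2.5]
opening: 0.179
```

```bash
python3 -c "
from h import *
need([.5211,-.2033,.15],-112)"
```

```text
t 11.8 pos [ 0.5208 -0.2032  0.1495] xang -111.98 down [ 4.e-04  0.e+00 -1.e+00] need cm [-0.   -0.03 -0.05] rz 0.02 F [-0.34  2.   -2.48] T [ 0.254 -0.077 -0.078] op 0.179
```

move_arm(rows="0 0 0.05 0 0 0 0;0 0 0 0 0 0 0;0 0 0 0 0 0 0")

```text
time_s: 12.1
eef_pos: [0.5208, -0.2032, 0.149]
eef_rot: [0.0, -0.559, 0.829, -0.0]
wrist_force: [0.3, 1.8, 0.2]
opening: 0.177
```

```bash
python3 -c "
from h import *
need([.5211,-.2033,.15],-112)"
```

```text
t 12.1 pos [ 0.5208 -0.2032  0.149 ] xang -111.98 down [ 4.e-04 -0.e+00 -1.e+00] need cm [-0.   -0.03 -0.1 ] rz 0.02 F [0.34 1.76 0.24] T [ 0.305 -0.045 -0.121] op 0.177
```

Contact is at the cone foot only: Fy is +1.8 N, and Tx agrees with a push on the cone foot. I shift 0.5 mm toward +y to follow it.

move_arm(rows="-0.05 0.02 0 0 0 0 0;0 0 0 0 0 0 0;0 0 0 0 0 0 0")

```text
time_s: 12.4
eef_pos: [0.5208, -0.2029, 0.149]
eef_rot: [0.0, -0.559, 0.829, -0.0]
wrist_force: [1.2, -0.6, 0.7]
opening: 0.177
```

```bash
python3 -c "
from h import *
need([.5211,-.2033,.15],-112)"
```

```text
t 12.4 pos [ 0.5208 -0.2029  0.149 ] xang -111.98 down [ 6.e-04 -6.e-04 -1.e+00] need cm [ 0.02 -0.04 -0.1 ] rz 0.02 F [ 1.17 -0.57  0.75] T [-0.006 -0.132 -0.072] op 0.177
```

move_arm(rows="-0.05 0.02 0 0 0 0 0;0 0 0 0 0 0 0;0 0 0 0 0 0 0")

```text
time_s: 12.7
eef_pos: [0.5208, -0.2027, 0.149]
eef_rot: [-0.0, -0.559, 0.829, -0.001]
wrist_force: [1.6, -3.5, -0.8]
opening: 0.174
```

```bash
python3 -c "
from h import *
need([.5211,-.2033,.15],-112)"
```

```text
t 12.7 pos [ 0.5208 -0.2027  0.149 ] xang -111.98 down [ 7.0e-04 -1.1e-03 -1.0e+00] need cm [ 0.05 -0.05 -0.1 ] rz 0.02 F [ 1.65 -3.47 -0.79] T [-0.474 -0.14  -0.052] op 0.174
```

move_arm(rows="0.035 -0.045 0 0 0 0 0;0 0 0 0 0 0 0;0 0 0 0 0 0 0")

```text
time_s: 13.0
eef_pos: [0.5209, -0.2028, 0.1489]
eef_rot: [-0.0, -0.559, 0.829, -0.0]
wrist_force: [0.5, -3.2, 0.7]
opening: 0.175
```

```bash
python3 -c "
from h import *
need([.5211,-.2033,.15],-112)"
```

```text
t 13.0 pos [ 0.5209 -0.2028  0.1489] xang -111.97 down [ 1.e-04 -3.e-04 -1.e+00] need cm [ 0.04 -0.04 -0.11] rz 0.03 F [ 0.45 -3.18  0.67] T [-0.413 -0.036 -0.035] op 0.175
```

move_arm(rows="0 0 0.04 0 0 0 0;0 0 0 0 0 0 0;0 0 0 0 0 0 0")

```text
time_s: 13.3
eef_pos: [0.5209, -0.2028, 0.1485]
eef_rot: [-0.0, -0.559, 0.829, -0.0]
wrist_force: [-0.1, -2.6, 1.6]
opening: 0.178
```

```bash
python3 -c "
from h import *
need([.5211,-.2033,.15],-112)"
```

```text
t 13.3 pos [ 0.5209 -0.2028  0.1485] xang -111.97 down [ 1.e-04 -3.e-04 -1.e+00] need cm [ 0.04 -0.03 -0.15] rz 0.03 F [-0.14 -2.62  1.57] T [-0.439  0.018 -0.04 ] op 0.178
```

move_arm(rows="0.03 -0.01 0 0 0 0 0;0 0 0 0 0 0 0;0 0 0 0 0 0 0")

```text
time_s: 13.6
eef_pos: [0.5209, -0.2028, 0.1484]
eef_rot: [0.0, -0.559, 0.829, 0.0]
wrist_force: [0.3, -1.8, 1.8]
opening: 0.177
```

```bash
python3 -c "
from h import *
need([.5211,-.2033,.15],-112)"
```

```text
t 13.6 pos [ 0.5209 -0.2028  0.1484] xang -111.98 down [ 1.e-04  2.e-04 -1.e+00] need cm [ 0.04 -0.03 -0.16] rz 0.02 F [ 0.34 -1.85  1.81] T [-0.25  -0.041 -0.069] op 0.177
```

move_arm(rows="0 0 0.05 0 0 0 0;0 0 0 0 0 0 0;0 0 0 0 0 0 0")

```text
time_s: 13.9
eef_pos: [0.5209, -0.2029, 0.148]
eef_rot: [0.0, -0.559, 0.829, 0.0]
wrist_force: [-0.1, -1.4, 3.9]
opening: 0.18
```

```bash
python3 -c "
from h import *
need([.5211,-.2033,.15],-112)"
```

```text
t 13.9 pos [ 0.5209 -0.2029  0.148 ] xang -111.98 down [ 1.e-04  2.e-04 -1.e+00] need cm [ 0.03 -0.03 -0.2 ] rz 0.02 F [-0.14 -1.4   3.86] T [-0.04   0.022 -0.048] op 0.18
```

The loads are even with little moment, so the plate is seated. I back off until the wrist carries nothing, then open.

move_arm(rows="0 0 -0.05 0 0 0 0;0 0 -0.04 0 0 0 0;0 0 0 0 0 0 0;0 0 0 0 0 0 0")

```text
time_s: 14.3
eef_pos: [0.5209, -0.2029, 0.1487]
eef_rot: [0.0, -0.559, 0.829, 0.0]
wrist_force: [0.5, -1.0, 0.8]
opening: 0.181
```

```bash
python3 -c "
from h import *
need([.5211,-.2033,.15],-112)"
```

```text
t 14.3 pos [ 0.5209 -0.2029  0.1487] xang -111.98 down [ 0.e+00  1.e-04 -1.e+00] need cm [ 0.03 -0.04 -0.13] rz 0.02 F [ 0.54 -1.04  0.82] T [-0.07  -0.144 -0.097] op 0.181
```

move_arm(rows="0 0 0 0 0 0 0.2;0 0 0 0 0 0 0.24;0 0 0 0 0 0 0.28;0 0 0 0 0 0 0.32;0 0 0 0 0 0 0.4;0 0 0 0 0 0 0.5;0 0 0 0 0 0 0.7;0 0 0 0 0 0 0.9;0 0 0 0 0 0 1;0 0 0 0 0 0 1;0 0 0 0 0 0 1;0 0 0 0 0 0 1")

```text
time_s: 15.5
eef_pos: [0.5209, -0.2029, 0.1488]
eef_rot: [0.0, -0.559, 0.829, -0.0]
wrist_force: [0.7, -0.6, 0.1]
opening: 1.002
```

```bash
python3 -c "
from h import *
need([.5211,-.2033,.15],-112)
for n in('top','scene'):
  im,K,R,t=cam(n);cv2.imwrite('pics/r_%s.png'%n,cv2.resize(im[130:260,60:260] if n=='scene' else im[150:300,340:500],None,fx=4,fy=4))
"
```

```text
t 15.5 pos [ 0.5209 -0.2029  0.1488] xang -111.97 down [ 0. -0. -1.] need cm [ 0.03 -0.03 -0.12] rz 0.03 F [ 0.72 -0.56  0.08] T [-0.022  0.007  0.014] op 1.002
```

View pics/r_scene.png

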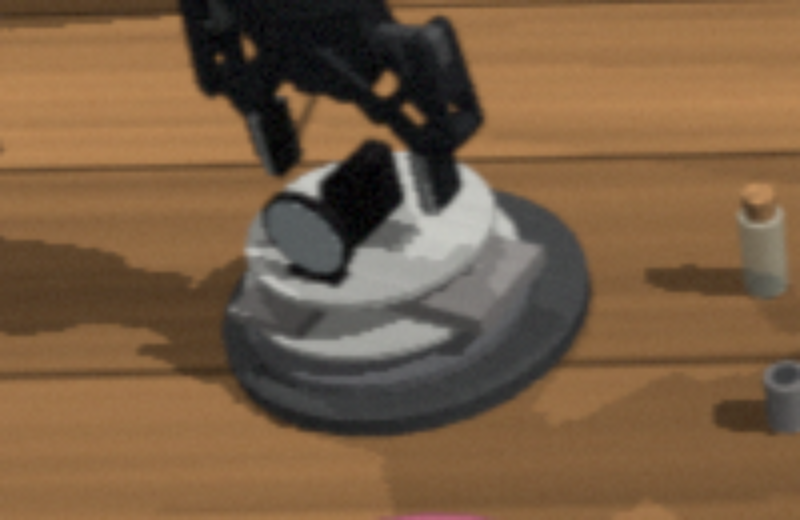

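The fingers are clear of the handle and the plate is sitting on the base. I withdraw straight up and then move back out of view.

move_arm(rows="0 0 -0.3 0 0 0 1;0 0 -0.8 0 0 0 1;0 0 -1.5 0 0 0 1;0 0 -2.5 0 0 0 1;0 0 -3 0 0 0 1;0 0 -3 0 0 0 1;0 0 -2 0 0 0 1;2 0 0 0 0 0 1;3.5 2 0 0 0 0 1;3.5 2.5 0 0 0 0 1;3.5 2.5 0 0 0 0 1;3.5 2.5 0 0 0 0 1;3.5 2.5 0 0 0 0 1;3 2 0 0 0 0 1;1.5 1 0 0 0 0 1;0 0 0 0 0 0 1;0 0 0 0 0 0 1;0 0 0 0 0 0 1")

```text
time_s: 17.4
eef_pos: [0.2927, -0.3689, 0.2804]
eef_rot: [0.0, -0.56, 0.829, -0.0]
wrist_force: [-0.1, 1.2, -0.2]
opening: 1.003
```

```bash
python3 - <<'E'
from h import *
need([.5211,-.2033,.15],-112)
for n in('top','scene'):
  im,K,R,t=cam(n); cv2.imwrite(f'pics/f_{n}.png',im)
  yaw=np.radians(-22); c=np.array([.5218,-.2036])
  s=7; zo=.0475; c0=proj(K,R,t,[*c,zo+.01]); x0,y0=(c0-[52,42]).astype(int)
  crop=im[y0:y0+84,x0:x0+104]
  big=cv2.resize(crop,None,fx=s,fy=s,interpolation=cv2.INTER_NEAREST)
  cv2.imwrite(f'pics/p_{n}.png',big); big=big.copy()
  def dr(pts,col,z0):
    P=[proj(K,R,t,[*(c+rot(yaw)@np.array([x,y])/1000),z/1000+z0]) for x,y,z in pts]
    P=np.array([((a-x0+.5)*s,(b-y0+.5)*s) for a,b in P]).astype(np.int32)
    cv2.polylines(big,[P],True,col,1)
  A=np.linspace(0,6.28,60)
  dr([(62*np.cos(k),62*np.sin(k),20) for k in A],(0,160,0),zo)
  dr([(x,y,58) for x,y in((-22,-8),(22,-8),(22,8),(-22,8))],(0,255,0),zo)
  for xx in(40,46): dr([(xx,24.5*np.cos(k),44.5+24.5*np.sin(k)) for k in A],(0,255,0),zo)
  dr([(x,50+y,51) for x,y in((-30,-30),(30,-30),(30,30),(-30,30))],(0,0,255),0)
  dr([(43.3+x,-25+y,47.5) for x,y in((-21,-21),(21,-21),(21,21),(-21,21))],(0,0,255),0)
  cv2.imwrite(f'pics/q_{n}.png',big)
E
```

```text
t 17.4 pos [ 0.2927 -0.3689  0.2804] xang -111.93 down [ 6.e-04 -5.e-04 -1.e+00] need cm [-23.9  -14.99  13.04] rz 0.07 F [-0.05  1.25 -0.2 ] T [ 0.05   0.032 -0.047] op 1.003
```

View pics/q_top.png

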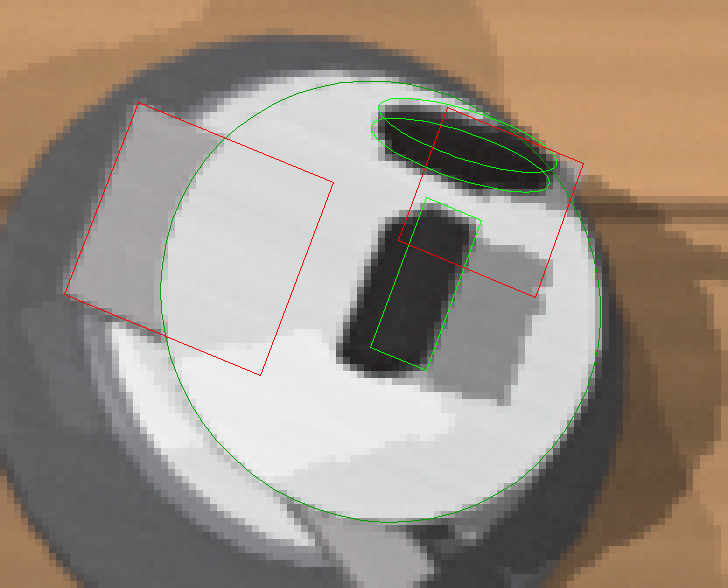

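View pics/q_scene.png

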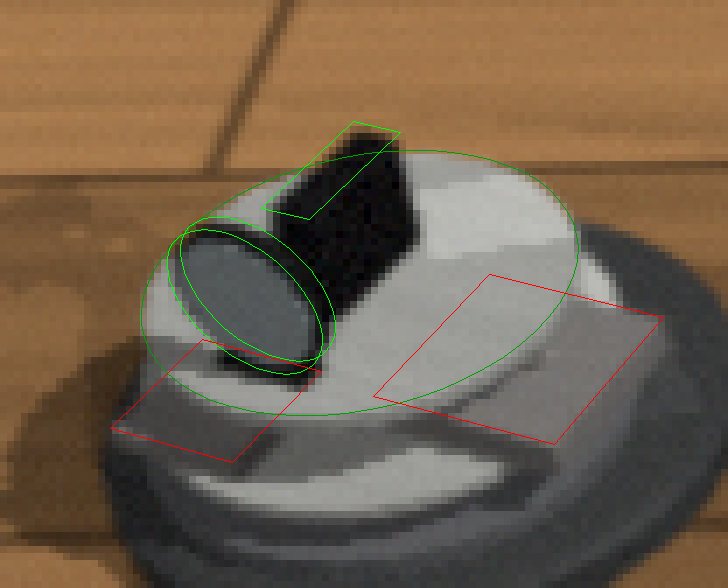

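View pics/p_scene.png

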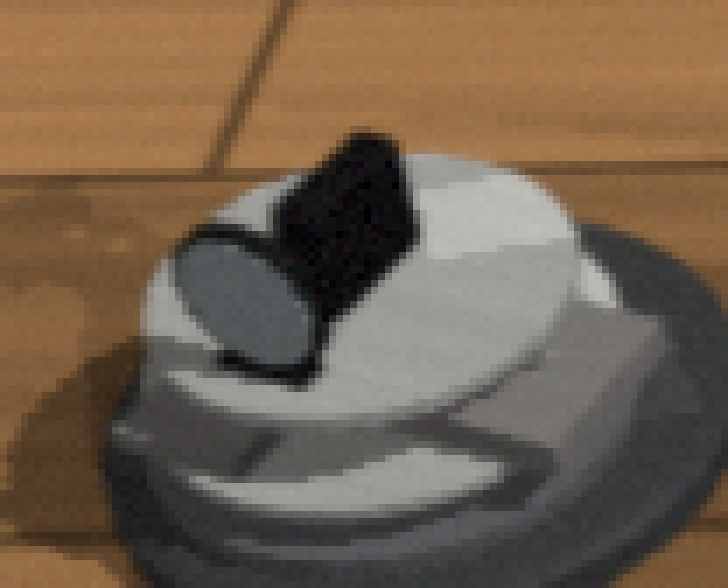

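View pics/f_top.png

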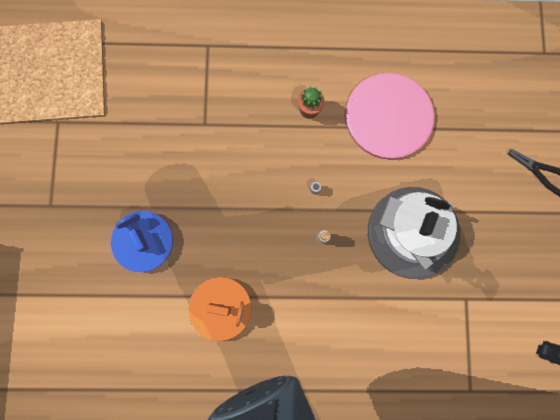

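The fit holds in both cameras. The plate rim is within about 0.6 px of the level, all-home overlay, whereas an unseated foot would show about 1.5 px or more. The cactus (311,100), socket (316,187) and vial (324,237) have not moved. I hand in.

```bash
python3 -c "
from h import *
print(ctrl.hand_in())"
```

```text
the job is handed in; nothing more can be done
None
```

The mirror plate is sitting on the three-point base by itself, and the job was handed in at about 17.5 s of the 72 s allowed.

- **Finding the seats:** I located the plate and the off-centre deck in the camera images. The cone was near (0.541, -0.157) m and the deck was turned about -22°.
- **Placing:** I gripped the plate by its black handle, carried it over and lowered it in steps of 1 mm or less. When the cone foot touched, I centred it by following the sideways force.
- **Force on the deck:** The most I pressed it was about 7.5 N, which is about 2.3 mm down against the 5 mm limit. I then backed off until the wrist carried about 1 N, opened the gripper and withdrew.

**Last checks:**
- **Seating:** Before release, the tool height matched all three feet being home to within about 0.5 mm. With the deck pressed, the moments were near zero.
- **Level:** After release, the plate's rim matched the level, seated model to within about 0.6 px in both cameras. The mirror was off by up to about 1 px, which is within calibration and about what it showed before placing. I judged the level only by these overlays, without a separate tilt measurement.
- **Bystanders:** The cactus, vial and socket were at the same pixels as at the start.

No check failed. About 1 N of sideways force was still on the wrist just before I let go.

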